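# Lay the washed biscuit cutters out to dry under the heat lamp

### The job

The washed biscuit cutters on the cloth have to dry before they rust: swing the heat lamp right off the dark tray by its black knob, then pack every cutter into the tray, grips up, all lying flat on the tray floor in one layer, turning and nesting them so that all fit, and finally swing the lamp back so that it hangs over the middle of the tray. Leave the jar, the plate and the brush where they are.

Things in the scene. Friction and masses are not known exactly. Their poses are not given: they have to be found in the camera images.
- boot_a: Tin biscuit cutter, flat, 14 mm deep, closed top, with a wooden bar grip on it 16 mm wide (x), 36 long (y), from 14 to 40 mm above the underside. Origin on the underside below the middle of the grip, z up; about 75 g. May be absent. Outline corners (x,y) in mm: (-20,-34) (46,-34) (46,-1) (13,-1) (13,44) (-20,44), an L-shaped boot, 66 x 78, leg and foot 33 wide.
- boot_b: Tin biscuit cutter, flat, 14 mm deep, closed top, with a wooden bar grip on it 16 mm wide (x), 36 long (y), from 14 to 40 mm above the underside. Origin on the underside below the middle of the grip, z up; about 75 g. May be absent. Outline corners (x,y) in mm: (-20,-34) (46,-34) (46,-1) (13,-1) (13,44) (-20,44), an L-shaped boot, 66 x 78, leg and foot 33 wide.
- tree_a: Tin biscuit cutter, flat, 14 mm deep, closed top, with a wooden bar grip on it 16 mm wide (x), 36 long (y), from 14 to 40 mm above the underside. Origin on the underside below the middle of the grip, z up; about 75 g. May be absent. Outline corners (x,y) in mm: (-33,-30) (33,-30) (6,48) (-6,48), a fir tree, 78 tall, tapering from 66 to 12.
- tree_b: Tin biscuit cutter, flat, 14 mm deep, closed top, with a wooden bar grip on it 16 mm wide (x), 36 long (y), from 14 to 40 mm above the underside. Origin on the underside below the middle of the grip, z up; about 75 g. May be absent. Outline corners (x,y) in mm: (-33,-30) (33,-30) (6,48) (-6,48), a fir tree, 78 tall, tapering from 66 to 12.
- house: Tin biscuit cutter, flat, 14 mm deep, closed top, with a wooden bar grip on it 16 mm wide (x), 36 long (y), from 14 to 40 mm above the underside. Origin on the underside below the middle of the grip, z up; about 75 g. May be absent. Outline corners (x,y) in mm: (-33,-33) (33,-33) (33,12) (0,45) (-33,12), a house front with a pointed roof, 66 x 78.
- plaque: Tin biscuit cutter, flat, 14 mm deep, closed top, with a wooden bar grip on it 16 mm wide (x), 36 long (y), from 14 to 40 mm above the underside. Origin on the underside below the middle of the grip, z up; about 75 g. May be absent. Outline corners (x,y) in mm: (-29,-39) (29,-39) (29,39) (-29,39), a plain rectangle, 58 x 78.
- tray_floor (a point): Middle of the floor of the dark fixed drying tray, 8 mm above the table; z up. Inside its rim 171 mm along x, 185 along y; rim 4 mm thick, 10 mm above the floor. The lamp's steel post (22 mm, on a foot 100 mm square, 12 high) stands at x +130, y +170 mm. All cutters just fit in one layer if turned to nest (boots, trees head to foot), about 5 mm to spare between them.
- lamp (a joint): Angle of the lamp's swing arm about the upright post (rad): 0 with the lamp over the middle of the tray, growing as the arm swings clockwise seen from above, off the tray over its +y side; stops at -0.35 and 2.1. From about 1.1 the lamp is off the tray, 1.5 gives good room. It stays where it is left; about 0.6 N at the knob moves it.
- lamp_knob (a point): Upright round black knob on top of the lamp head, by which the lamp is swung: 24 mm across, from 259 to 305 mm above the table, this point on its axis at 285 mm, 214 mm from the post's axis; free all round. Below it lie the arm, 16 mm thick, and the shade, 140 mm wide, down to 145 mm above the table.
- lamp_hinge (a point): Point on the post's axis about which the arm swings, at the arm's height, 245 mm above the table.
- lamp_head (a point): Middle of the lamp's mouth, under the shade, 145 mm above the table.
- sugar_jar: Bystander: glass jar with a steel lid, 64 mm across, 100 mm tall; origin under its middle.
- biscuit_plate: Bystander: white plate of biscuits, 150 mm across, 30 mm tall; origin under its middle.
- pastry_brush: Bystander: pastry brush 190 mm long, lying on the table; origin under its middle.
There are look-alikes about, which are no part of the job. Leave any orange or yellow look-alike of the boot_a alone. What is shaped like the tree_b but yellow is not meant.

How it is judged:
On the way, in this order (a step that is already met when the one before it is completed fails the run):
1. the lamp is swung off the tray (horizontal distance between lamp_head and tray_floor above 0.19 m), for 0.2 s.
2. every cutter lies flat on the tray floor (x of boot_a in the frame of tray_floor between -0.085 and 0.085 m and y of boot_a in the frame of tray_floor between -0.092 and 0.092 m and z of boot_a in the frame of tray_floor between -0.004 and 0.004 m and angle between each of boot_a, boot_b, tree_a, tree_b, house, plaque's own z axis and vertical below 0.07 rad and linear speed of each of boot_a, boot_b, tree_a, tree_b, house, plaque below 0.03 m/s and x of boot_b in the frame of tray_floor between -0.085 and 0.085 m and y of boot_b in the frame of tray_floor between -0.092 and 0.092 m and z of boot_b in the frame of tray_floor between -0.004 and 0.004 m and x of tree_a in the frame of tray_floor between -0.085 and 0.085 m and y of tree_a in the frame of tray_floor between -0.092 and 0.092 m and z of tree_a in the frame of tray_floor between -0.004 and 0.004 m and x of tree_b in the frame of tray_floor between -0.085 and 0.085 m and y of tree_b in the frame of tray_floor between -0.092 and 0.092 m and z of tree_b in the frame of tray_floor between -0.004 and 0.004 m and x of house in the frame of tray_floor between -0.085 and 0.085 m and y of house in the frame of tray_floor between -0.092 and 0.092 m and z of house in the frame of tray_floor between -0.004 and 0.004 m and x of plaque in the frame of tray_floor between -0.085 and 0.085 m and y of plaque in the frame of tray_floor between -0.092 and 0.092 m and z of plaque in the frame of tray_floor between -0.004 and 0.004 m), for 0.2 s.
3. the lamp is swung back over the tray (horizontal distance between lamp_head and tray_floor below 0.04 m and velocity of joint lamp between -0.1 and 0.1 rad/s), for 0.2 s.
At the end, for the whole second after the job is handed in: Every cutter that is there lies inside the tray, grip up, within 4 mm of the tray floor and 4 degrees of level, at rest; the middle of the lamp is within 40 mm (level distance) of the middle of the tray, at rest (all of step 2 and all of step 3); the robot touches nothing.
It fails at once if the jar, plate or brush is moved more than 4 cm (distance of any of sugar_jar, biscuit_plate, pastry_brush from where it was at the start of the episode above 0.04 m).
Of boot_a, boot_b, tree_a, tree_b, house, plaque only 5 to 6 are there at a start; the rules pass over those that are not, and their reading is None.
At some moment in a run one of boot_a, boot_b, tree_a, tree_b, house, plaque may be knocked a few centimetres aside while the robot is not near it.
Once in a run the grip may slacken for a moment while it holds something.
It also fails if it takes over 210 s, if anything falls off the work surface, if the arm or the gripper's body presses on something with over 40 N, if the wrist force passes 120 N, or if a joint passes its speed limit or range.

### The arm

A 6-joint arm with a two-finger parallel gripper is mounted at the origin on the work surface. World frame = base frame: x ahead of the robot, y to its left, z up, the work surface at z = 0. Lengths are in m, angles in rad, forces in N, time in s.
With the tool pointing down it reaches from about 0.25 to 0.85 m from the base axis. Payload 12.5 kg.
Tool frame: the origin (TCP) lies where the fingers leave the gripper's body, on its centre line; the fingertips stand 84 mm ahead of it and the grasp point (between the pads) lies 65 mm ahead of it; z points along the fingers, y is the line along which they close (so a half turn about z gives the same grasp; the last joint's range is limited). The gripper opens to 93 mm and grips with 3 to 60 N. Pads are 15 mm wide; open, the fingers measure 128 mm over their backs; the gripper's body (75 mm by 188 mm) begins 65 mm behind the grasp point.
Start: joints at [1.204, 0.351, 1.652, -0, 1.139, -0.085], TCP at [0.153, 0.528, 0.303] pointing down, gripper open.
Joint ranges: [-2.75, 2.75], [-0.79, 2.1], [0.01, 2.65], [-1.57, 4.71], [0.07, 3.14], [-2.87, 2.87]. Speed limits (rad/s): [2.22, 2.22, 2.79, 3.14, 3.14, 3.14].

### API

Orientations are given as a unit quaternion [w, x, y, z].
In Python, from station import * gives the robot as it stands.
- The arm moves only by the shell command python3 -m jog 'ROWS' [FORCE]. ROWS is JSON, a list of rows, each a list of 7 numbers: the shift along the tool's x, y, z in mm, then the turn, a rotation vector about the tool's x, y, z in degrees, then the opening, from 0 (shut) to 1 (fully open). In form: [[dx, dy, dz, wx, wy, wz, claw], ...]. A call has 1 to 12 rows; each row is the pose to reach, as a shift and turn from the pose commanded when the call began, along the tool's axes at that moment; what a row does not reach only later rows make up. A row lasts 1/8 s, in which the tool goes at most 62.5 mm and 10.7 degrees, less where a joint would pass 70% of its speed; a pose out of reach is approached as far as the arm can. A call with a gripper value outside its range is refused whole. The fingers move at their own pace and stop on an object; FORCE is the grip in N (left out, the last holds). Time passes only in rows, so rows that repeat a pose let the fingers close. It gives the time, the measured TCP pose, the force, the opening and the grip force at its end, in the units of the state.
- get_state(): the state, without advancing time (a new reading comes with each control period).
- read_camera(name): name is "side" or "top" or "wrist"; returns a dict with "img" (420x560x3 uint8, blue, green, red), "fov_y" (degrees; the focal length in pixels is half the picture's height over the tangent of half this angle, whatever the lens; pixels are square), "cx", "cy" (the principal point, pixels), "R" (3x3) and "t" (3): a world point X has camera coordinates R X + t; the wrist camera has in their place "T_tool_cam" (4x4, takes a point from camera to tool coordinates, whose origin is the TCP and whose axes are the flange's). Camera axes: x right, y down, z forward; pixel columns grow to the right and rows downward; lengths in m; the calibration is good to about 2 mm. A picture is of the moment at which its call begins: read the wrist's pose just before it. There is no depth.
- finish_job(): hands the job in; it is judged then, once.
The state is a dict: "time": time; "joint_pos": joint angles; "qvel": joint speeds; "tau": joint torques, N m; "ee_pos": TCP position; "orientation": TCP orientation; "force": force on the tool from outside, world axes, zero at the start; "ft_torque": the same for the moment, N m; "gripper_width": finger opening in m; "grasp_force": force on a finger pad.
Only numpy, scipy, OpenCV 4.12 (cv2) and the standard library are available. Lean on these libraries where they do the work, as an engineer would, in place of code of your own. Each camera call takes 0.05 s, during which the arm holds its last target. There are 200 camera calls.

## Working session

There is one attempt and no reset: what is moved stays moved. The work goes in short steps, Python scripts to look and compute and a shell command to move; the robot and the scene stay as the last step left them, time stands still between calls to the robot, and variables do not carry over. Pictures are saved under pics/ and viewed, at most 16 in all, crops included, and the job is handed in when it is done.

```bash
ls; mkdir -p pics; python3 - <<'E'
from station import *
import cv2
s=get_state();print(s)
for n in("top","side"):
    c=read_camera(n);cv2.imwrite(f"pics/{n}0.png",c["img"]);print(n,c["fov_y"],c["cx"],c["cy"],c["R"],c["t"])
c=read_camera("wrist");print(c["T_tool_cam"],c["fov_y"])
E
```

```text
pics
{'time': 0.0, 'joint_pos': array([ 1.20439158e+00,  3.51264872e-01,  1.65244153e+00,  6.76222384e-06,
        1.13906119e+00, -8.45975659e-02]), 'qvel': array([-4.62714362e-04, -1.17606559e-03,  6.76219903e-05,  2.25073042e-03,
        9.55642189e-04, -2.18113688e-04]), 'tau': array([-1.53528649e-04, -4.97307515e+01, -2.85255772e+01,  6.99060573e-02,
        2.56292528e-02, -1.01297708e-04]), 'ee_pos': array([0.15283517, 0.52808231, 0.30217905]), 'orientation': array([-1.34347296e-04,  1.40439186e-01,  9.90089132e-01, -5.71908865e-04]), 'force': array([ 0.11468913, -0.29004462,  0.26962039]), 'ft_torque': array([ 0.01742607, -0.03957598,  0.02614029]), 'grasp_force': 0.0, 'gripper_width': 0.09296783225431472}
top 47.49791282396877 275.4610823523953 207.52735232504673 [[-2.55445920e-02 -9.99673679e-01 -9.29441131e-05]
 [-9.81663996e-01  2.51019602e-02 -1.88959495e-01]
 [ 1.88900167e-01 -4.73565331e-03 -9.81984878e-01]] [-0.12109422  0.61081496  1.86579931]
side 51.74271033684344 272.4744631031206 209.49056547645245 [[ 0.99237731 -0.12114927 -0.02258618]
 [-0.09187915 -0.60519168 -0.79075992]
 [ 0.08213102  0.7868074  -0.61170958]] [-0.57924213  0.12185958  1.58514283]
[[-4.09465415e-04 -9.57486417e-01 -2.88478064e-01  8.08580132e-02]
 [ 9.99999508e-01 -6.52628801e-04  7.46739616e-04  5.28731733e-04]
 [-9.03262133e-04 -2.88477616e-01  9.57486214e-01 -8.05998420e-02]
 [ 0.00000000e+00  0.00000000e+00  0.00000000e+00  1.00000000e+00]] 64.73444006724768
```

View pics/top0.png

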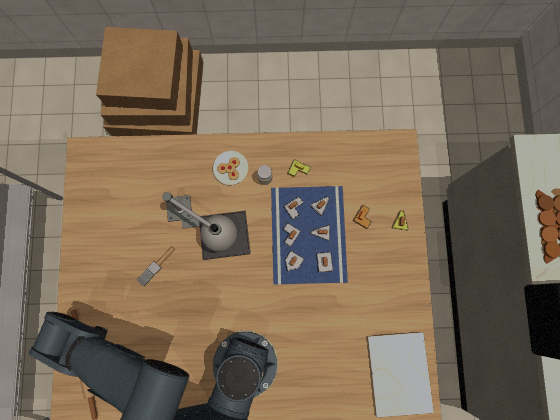

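View pics/side0.png

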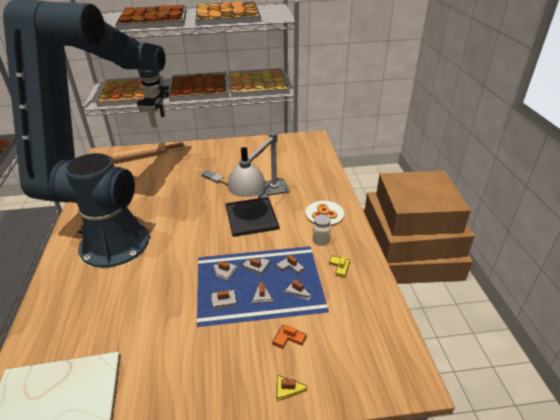

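The top view shows six tin-coloured cutters on the blue cloth (around (293,207), (321,204), (291,235), (321,232), (293,261), (325,262)). The look-alikes lie off the cloth: a yellow boot at (299,168), an orange boot at (362,216) and a yellow tree at (400,220). The lamp is over the tray at about (220,232), with its knob at (215,229). The side view agrees.

```bash
cat > h.py <<'E'
from station import *
import numpy as np, cv2
from scipy.spatial.transform import Rotation as Ro
def tool():
    s=get_state();q=s["orientation"]
    return Ro.from_quat([q[1],q[2],q[3],q[0]]).as_matrix(),np.array(s["ee_pos"]),s
def cam(n):
    """image and functions: K, camera->world rotation, camera centre"""
    Rt,p,_=tool() if n=="wrist" else (None,None,None)
    c=read_camera(n);f=c["img"].shape[0]/2/np.tan(np.radians(c["fov_y"])/2)
    if n=="wrist":
        T=np.array(c["T_tool_cam"]);Rw=Rt@T[:3,:3];o=p+Rt@T[:3,3]
    else:
        Rw=np.array(c["R"]).T;o=-Rw@np.array(c["t"])
    return dict(img=c["img"],f=f,cx=c["cx"],cy=c["cy"],R=Rw,o=o)
def ray(c,uv):
    uv=np.atleast_2d(uv).astype(float)
    d=np.c_[(uv[:,0]-c["cx"])/c["f"],(uv[:,1]-c["cy"])/c["f"],np.ones(len(uv))]@c["R"].T
    return d
def plane(c,uv,z):
    d=ray(c,uv);return c["o"]+d*((z-c["o"][2])/d[:,2])[:,None]
def proj(c,X):
    x=(np.atleast_2d(X)-c["o"])@c["R"];return np.c_[c["cx"]+c["f"]*x[:,0]/x[:,2],c["cy"]+c["f"]*x[:,1]/x[:,2]]
def togo(xyz,yaw=None):
    """shift of TCP to xyz in tool axes (mm); yaw = world angle (deg) wanted of tool y line, mod 180"""
    R,p,s=tool();d=R.T@(np.array(xyz)-p)*1000
    a=np.degrees(np.arctan2(R[1,1],R[0,1]));w=None
    if yaw is not None: w=-((yaw-a+90)%180-90)
    print("shift",d.round(1),"wz",None if w is None else round(w,1),"| tool-y at",round(a,1),"j6",s["joint_pos"][5].round(2),"t",s["time"])
E
python3 - <<'E'
from h import *
c=cam("top");im=c["img"]
cv2.imwrite("pics/crop.png",cv2.resize(im[155:295,150:350],None,fx=4,fy=4,interpolation=cv2.INTER_CUBIC))
print("knob",plane(c,[215,229],.305),"tray",plane(c,[225,235],.015),"post",plane(c,[168,198],.26))
E
```

```text
knob [[0.4894673  0.07647952 0.305     ]] tray [[0.50703761 0.07177098 0.015     ]] post [[0.61369496 0.25172147 0.26      ]]
```

View pics/crop.png

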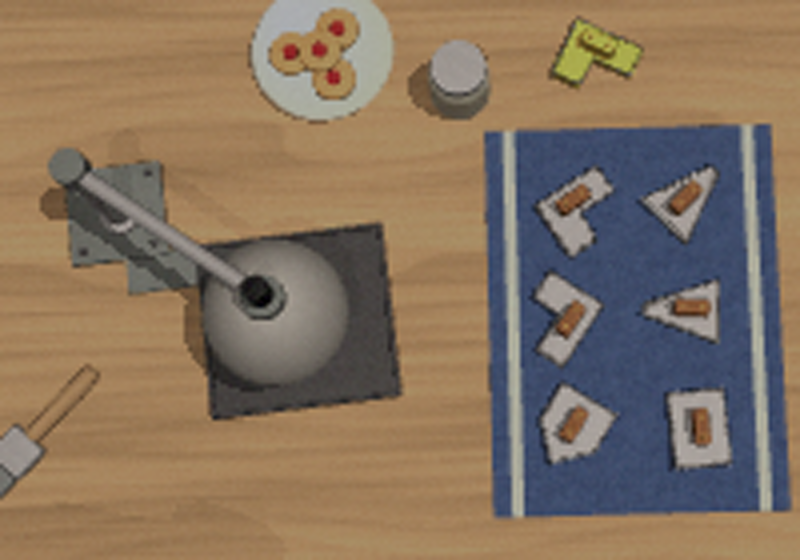

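The crop confirms six tin cutters on the cloth (crop pixels): boots (575,205) and (570,320), trees (685,197) and (690,308), house (575,425), plaque (700,428). The yellow boot at (597,45) is off the cloth and excluded. The lamp knob is at (258,290) and the hinge at (68,168).

```bash
python3 - <<'E'
from h import *
togo([.153,.528,.42]);togo([.4885,.077,.44]);
R,p,s=tool();print(R.round(3))
E
```

```text
shift [  -0.2   -0.2 -117.6] wz None | tool-y at 73.9 j6 -0.08 t 0.2
shift [-447.9 -340.1 -137.4] wz None | tool-y at 73.9 j6 -0.08 t 0.2
[[-0.961  0.278 -0.   ]
 [ 0.278  0.961 -0.001]
 [ 0.    -0.001 -1.   ]]
```

```bash
python3 -m jog '[[0,0,-70,0,0,0,1],[0,0,-137,0,0,0,1],[-45,-34,-137,0,0,0,1],[-100,-75,-137,0,0,0,1],[-145,-110,-137,0,0,0,1],[-190,-145,-137,0,0,0,1],[-235,-178,-137,0,0,0,1],[-280,-212,-137,0,0,0,1],[-325,-246,-137,0,0,0,1],[-370,-280,-137,0,0,0,1],[-410,-310,-137,0,0,0,1],[-448,-340,-137,0,0,0,1]]' 10; python3 -m jog '[[0,0,0,0,0,0,0.6],[0,0,0,0,0,0,0.6]]'; python3 - <<'E'
from h import *
togo([.4885,.077,.44])
c=cam("wrist");cv2.imwrite("pics/w1.png",c["img"]);print(proj(c,[[.4885,.077,.305],[.4885,.077,.259]]))
g=c["img"].max(2)<45
n,l,st,ce=cv2.connectedComponentsWithStats(g.astype(np.uint8))
for i in range(1,n):
    if st[i,4]>300: print(st[i],ce[i])
E
```

```text
time: 1.7
ee_pos: [0.4895, 0.0755, 0.4396]
orientation: [-0.0, 0.141, 0.99, 0.0]
force: [-0.2, 0.0, -0.6]
gripper_width: 0.093
grasp_force: 0.0
time: 1.95
ee_pos: [0.4884, 0.0774, 0.4396]
orientation: [-0.0, 0.141, 0.99, 0.0]
force: [0.2, -0.5, -0.0]
gripper_width: 0.0772
grasp_force: 0.0
shift [-0.2 -0.4 -0.4] wz None | tool-y at 73.8 j6 -1.23 t 1.95
[[271.21361741 230.74429252]
 [271.40767337 211.06930606]]
[ 270  208   32   45 1118] [284.7549195  230.52862254]
[ 166  249   37   72 1078] [185.8877551  290.64100186]
[ 344  249   37   72 1048] [359.9379771 290.7490458]
[   0  288  140  132 8957] [ 70.35168025 348.53064642]
[ 410  288  150  107 7201] [482.14650743 325.57311485]
[486 355  33  32 319] [504.80564263 373.62382445]
```

View pics/w1.png

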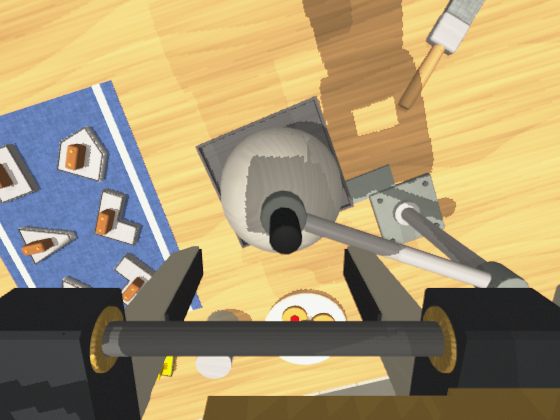

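The wrist view shows the black knob at (286,238), about 15 px right of where I expected it, so I shift roughly +9 mm in tool y and -4 mm in tool x. The fingers straddle it, clear of the arm.

```bash
python3 -m jog '[[-4,9,0,0,0,0,0.7],[-4,9,30,0,0,0,0.7],[-4,9,60,0,0,0,0.7],[-4,9,90,0,0,0,0.7],[-4,9,90,0,0,0,0.7],[-4,9,90,0,0,0,0],[-4,9,90,0,0,0,0],[-4,9,90,0,0,0,0],[-4,9,90,0,0,0,0],[-4,9,90,0,0,0,0]]' 8; python3 - <<'E'
from h import *
R,p,s=tool()
k=p[:2];h0=np.array([.6137,.2517]);v=h0-k;print("dist",np.hypot(*v));h=k+v/np.hypot(*v)*.214
print(k,h,s["gripper_width"])
for a in np.linspace(0,1.8,13)[1:]:
    c,sn=np.cos(-a),np.sin(-a);q=h+np.array([[c,-sn],[sn,c]])@(k-h)
    d=R.T@np.array([*(q-k),0])*1000;print(d.round(0),np.hypot(*q).round(2))
E
```

```text
time: 3.25
ee_pos: [0.4951, 0.0847, 0.35]
orientation: [0.0, 0.14, 0.99, 0.0]
force: [-0.5, 1.1, 1.6]
gripper_width: 0.0239
grasp_force: 8.0
dist 0.20483447156839554
[0.49513065 0.08467165] [0.61900551 0.25917385] 0.023899309764116652
[29. 13. -0.] 0.48
[57. 30. -0.] 0.47
[81. 51. -0.] 0.46
[102.  75.  -0.] 0.46
[119. 102.  -0.] 0.46
[132. 132.  -0.] 0.48
[140. 163.  -0.] 0.49
[143. 195.  -0.] 0.52
[142. 227.   0.] 0.54
[136. 258.   0.] 0.57
[125. 288.   0.] 0.6
[110. 317.   0.] 0.64
```

```bash
python3 -m jog '[[15,6,0,0,0,0,0],[29,13,0,0,0,0,0],[43,21,0,0,0,0,0],[57,30,0,0,0,0,0],[81,51,0,0,0,0,0],[102,75,0,0,0,0,0],[102,75,0,0,0,0,0]]'
```

```text
time: 4.12
ee_pos: [0.4151, 0.1862, 0.3492]
orientation: [-0.003, 0.139, 0.99, -0.001]
force: [-12.4, -4.4, 4.6]
gripper_width: 0.0241
grasp_force: 8.0
```

```bash
python3 - <<'E'
from h import *
R,p,s=tool();k0=np.array([.4951,.0847]);k=p[:2];m=(k0+k)/2;d=k-k0;L=np.hypot(*d);n=np.array([d[1],-d[0]])/L
h=m+n*np.sqrt(.214**2-L*L/4);print(h)
a0=2*np.arcsin(L/2/.214);print(a0)
cmd=k0+(R@[.102,.075,0])[:2]
for a in np.arange(.15,1.81-a0,.15):
    c,sn=np.cos(-a),np.sin(-a);q=h+np.array([[c,-sn],[sn,c]])@(k-h)
    print((R.T@np.array([*(q-cmd),0])*1000).round(0))
E
```

```text
[0.61535166 0.26171847]
0.6131845316988982
[20. 28.  0.]
[33. 57.  0.]
[41. 88. -0.]
[ 45. 120.  -0.]
[ 44. 152.  -0.]
[ 38. 183.  -0.]
[ 28. 214.  -0.]
```

```bash
python3 -m jog '[[12,13,0,0,0,0,0],[20,28,0,0,0,0,0],[27,43,0,0,0,0,0],[33,57,0,0,0,0,0],[41,88,0,0,0,0,0],[45,120,0,0,0,0,0],[45,120,0,0,0,0,0]]'; python3 -m jog '[[0,16,0,0,0,0,0],[-1,32,0,0,0,0,0],[-4,48,0,0,0,0,0],[-7,63,0,0,0,0,0],[-12,79,0,0,0,0,0],[-17,94,0,0,0,0,0],[-17,94,0,0,0,0,0]]'
```

```text
time: 5.0
ee_pos: [0.4075, 0.315, 0.3495]
orientation: [-0.001, 0.139, 0.99, 0.0]
force: [-4.2, 1.4, 0.6]
gripper_width: 0.0233
grasp_force: 8.0
time: 5.88
ee_pos: [0.4512, 0.3992, 0.3496]
orientation: [0.0, 0.14, 0.99, 0.0]
force: [0.1, 0.8, -1.3]
gripper_width: 0.0237
grasp_force: 8.0
```

```bash
python3 -m jog '[[0,0,0,0,0,0,0.6],[0,0,0,0,0,0,0.6],[0,0,-40,0,0,0,0.6],[0,0,-70,0,0,0,0.6],[-30,-49,-70,0,0,0,0.6],[-60,-98,-70,0,0,0,0.6],[-90,-147,-70,0,0,0,0.6],[-120,-196,-70,0,0,0,0.6],[-150,-245,-70,0,0,0,0.6],[-178,-292,-70,0,0,0,0.6],[-178,-292,-70,0,0,0,0.6],[-178,-292,-70,0,0,0,0.6]]';  python3 - <<'E'
from h import *
P=np.array([[.4951,.0847],[.4075,.315],[.4512,.3992]])
A=np.c_[2*P,np.ones(3)];x=np.linalg.solve(A,(P**2).sum(1));print("hinge",x[:2],"r",np.sqrt(x[2]+(x[:2]**2).sum()))
c=cam("wrist");cv2.imwrite("pics/w2.png",c["img"]);np.savez("w2.npz",**c)
print(proj(c,[.507,.072,.012]))
E
```

```text
time: 7.38
ee_pos: [0.54, 0.0687, 0.4199]
orientation: [0.0, 0.141, 0.99, 0.0]
force: [0.3, -0.4, 0.4]
gripper_width: 0.0561
grasp_force: 0.0
hinge [0.61347681 0.26153775] r 0.2128019227337978
[[267.85634374 142.97168986]]
```

View pics/w2.png

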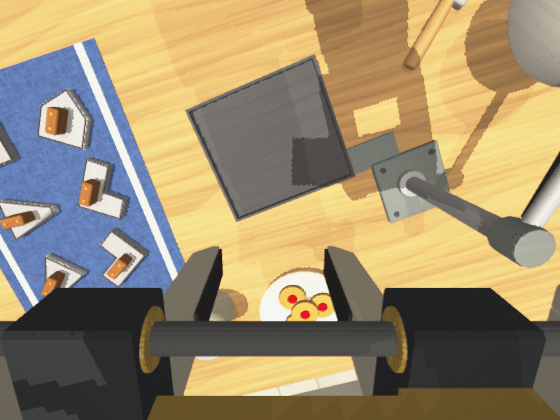

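The tray is fully visible with rim corners near (187,108), (314,57), (355,177) and (238,221), and the lamp is well clear at upper right.

```bash
python3 - <<'E'
from h import *
c=dict(np.load("w2.npz"));im=c["img"]
hsv=cv2.cvtColor(im,cv2.COLOR_BGR2HSV)
for p in [(220,110),(270,130),(310,150),(250,180),(375,155),(330,100)]: print(p,im[p[1],p[0]],hsv[p[1],p[0]])
m=((im.max(2)<125)&(im.max(2).astype(int)-im.min(2)<22)).astype(np.uint8)
m[:,:180]=0;m[235:]=0;m[:,362:]=0
m=cv2.morphologyEx(m,cv2.MORPH_CLOSE,np.ones((3,3)))
m=cv2.morphologyEx(m,cv2.MORPH_OPEN,np.ones((9,9)))
k=max(cv2.findContours(m,0,2)[0],key=cv2.contourArea)
q=cv2.approxPolyDP(cv2.convexHull(k),6,True)[:,0];print(q)
W=plane(c,cv2.convexHull(k)[:,0],.018)[:,:2]
r=cv2.minAreaRect((W*1000).astype(np.float32));print(r)
W=plane(c,q,.018)[:,:2]*1000;print(W.round(1),W.mean(0))
E
```

```text
(220, 110) [110 114 118] [ 15  17 118]
(270, 130) [104 109 113] [ 17  20 113]
(310, 150) [77 79 81] [15 13 81]
(250, 180) [107 111 116] [ 13  20 116]
(375, 155) [112 122 118] [ 42  21 122]
(330, 100) [ 85 131 171] [ 16 128 171]
[[314  58]
 [361 147]
 [361 170]
 [236 217]
 [212 167]
 [200 104]]
((508.02081298828125, 89.16575622558594), (176.5227508544922, 211.4629669189453), 5.6796064376831055)
[[416.1 163.3]
 [549.4 199.5]
 [582.2 192.7]
 [600.1  -6.3]
 [516.9 -16.2]
 [429.   -3.2]] [515.6382005   88.29918447]
```

```bash
python3 - <<'E'
from h import *
c=dict(np.load("w2.npz"));im=c["img"].astype(np.float32)
sat=im.max(2)-im.min(2)
Q=np.array([[187,108],[314,57],[355,177],[238,221]],float);ce=Q.mean(0);L=[]
for i in range(4):
    a,b=Q[i],Q[(i+1)%4];t=(b-a)/np.hypot(*(b-a));n=np.array([t[1],-t[0]])
    if n@(ce-a)>0:n=-n
    pts=[]
    for f in np.linspace(.12,.88 if i!=1 else .6,30):
        s=np.arange(-10,10,.25);P=a+f*(b-a)+s[:,None]*n
        v=cv2.remap(sat,P[:,0].astype(np.float32)[None],P[:,1].astype(np.float32)[None],1)[0]
        j=np.argmax(v>32) if (v>32).any() else None
        if j: pts.append(P[j])
    W=plane(c,pts,.018)[:,:2]*1000
    l=cv2.fitLine(W.astype(np.float32),cv2.DIST_HUBER,0,.01,.01)[:,0];L.append(l);print(len(pts),np.degrees(np.arctan2(l[1],l[0])).round(2),np.abs((W-l[2:])@[-l[1],l[0]]).mean().round(2))
C=[]
for i in range(4):
    p,q=L[i-1],L[i];x=np.linalg.solve(np.c_[p[:2],-q[:2]],q[2:]-p[2:]);C.append(p[2:]+x[0]*p[:2])
C=np.array(C);print(C.round(1),C.mean(0));print(np.hypot(*(C-np.roll(C,-1,0)).T))
E
```

```text
30 -84.26 0.13
30 5.8 0.12
30 -84.25 0.17
30 5.82 0.18
[[430.6 -25.9]
 [411.4 164.1]
 [587.1 182. ]
 [606.3  -8. ]] [508.84344  78.05073]
[191.0231  176.56808 190.95659 176.6022 ]
```

```bash
python3 -m jog '[[-12,-42,0,0,0,-5,0.6],[-24,-84,-10,0,0,-10,0.6],[-36,-126,-20,0,0,-16,0.6],[-48,-168,-30,0,0,-16,0.6],[-60,-210,-40,0,0,-16,0.6],[-73,-252,-40,0,0,-16,0.6],[-85,-294,-40,0,0,-16,0.6],[-97,-336,-40,0,0,-16,0.6],[-97,-336,-40,0,0,-16,0.6],[-97,-336,-40,0,0,-16,0.6]]'; cat >> h.py <<'E'
def cutters(c,zc=.001,rows=252):
    """brown grips standing on tin: origin (mm), yaw of piece x axis mod 360 by tin/bar offset"""
    im=c["img"];h=cv2.cvtColor(im,cv2.COLOR_BGR2HSV);H,S,V=[h[...,i].astype(int) for i in range(3)]
    br=((H<18)&(S>110)).astype(np.uint8);br[rows:]=0
    tin=((S<60)&(V>110)).astype(np.uint8);tin[rows:]=0
    n,l,st,ce=cv2.connectedComponentsWithStats(br);out=[]
    for i in range(1,n):
        if not 120<st[i,4]<3000: continue
        ring=cv2.dilate((l==i).astype(np.uint8),np.ones((7,7)))
        if (tin[ring>0].sum())<60: continue
        k=max(cv2.findContours((l==i).astype(np.uint8),0,1)[0],key=cv2.contourArea)
        W=plane(c,k[:,0],zc+.040)[:,:2]*1000
        r=cv2.minAreaRect(W.astype(np.float32))
        out.append((ce[i].round(0),np.round(r[0],1),np.round(r[1],1),round(r[2],1)))
    return out
E
python3 - <<'E'
from h import *
c=cam("wrist");np.savez("w3.npz",**c)
cv2.imwrite("pics/w3.png",c["img"])
for o in cutters(c):print(*o)
E
```

```text
time: 8.68
ee_pos: [0.5405, -0.2799, 0.4598]
orientation: [0.0, 0.001, 1.0, 0.0]
force: [-0.6, 0.6, 0.1]
gripper_width: 0.0558
grasp_force: 0.0
[238.  56.] [ 390. -326.] [35.2 15.6] 4.1
[328.  60.] [ 396.2 -201.7] [15.3 36.8] 56.1
[325. 136.] [ 499.8 -201.7] [17.4 34.3] 54.4
[243. 142.] [ 508.2 -322.2] [34.4 15.5] 86.4
[247. 213.] [ 619.1 -320.6] [15.9 37.7] 45.8
[317. 214.] [ 619.6 -208.7] [20.6 34.2] 32.9
```

View pics/w3.png

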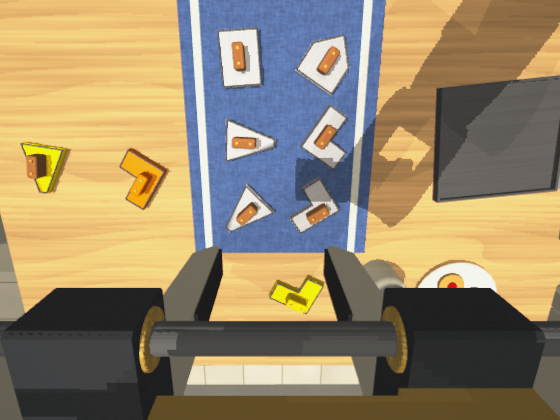

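The view shows (pixels): plaque (238,56), house (328,60), tree (243,142), boot (325,136), tree (247,213) and boot (317,214), all tin on the cloth. The yellow and orange look-alikes are at (35,165), (145,178) and (297,293), off the cloth.

```bash
cat >> h.py <<'E'
def pieces(c,zc=.001,rows=255,near=None):
    """per grip: origin mm, yaw psi (deg) of piece x axis, extents of outline in piece frame"""
    im=c["img"];h=cv2.cvtColor(im,cv2.COLOR_BGR2HSV);H,S,V=[h[...,i].astype(int) for i in range(3)]
    br=((H<18)&(S>110)).astype(np.uint8);tin=((S<65)&(V>60)).astype(np.uint8)
    br[rows:]=0;tin[rows:]=0;n,l,st,ce=cv2.connectedComponentsWithStats(br);out=[]
    al=cv2.morphologyEx(br|tin,cv2.MORPH_OPEN,np.ones((3,3)));na,la=cv2.connectedComponents(al)
    for i in range(1,n):
        if not 120<st[i,4]<6000: continue
        b=(l==i).astype(np.uint8)
        if tin[cv2.dilate(b,np.ones((7,7)))>0].sum()<60: continue
        W=plane(c,max(cv2.findContours(b,0,1)[0],key=len)[:,0],zc+.040)[:,:2]*1000
        o,wh,a=cv2.minAreaRect(W.astype(np.float32));o=np.array(o)
        a=np.radians(a+(0 if wh[0]>wh[1] else 90));y=np.array([np.cos(a),np.sin(a)])
        k=np.argwhere(la==np.bincount(la[b>0]).argmax())[:,::-1]
        Q=plane(c,k,zc+.014)[:,:2]*1000-o;e=Q@y
        if e.max()<-e.min(): y=-y
        x=np.array([y[1],-y[0]]);e=Q@y;f=Q@x
        out.append(dict(px=ce[i].round(),o=o.round(1),wh=np.round(sorted(wh),1),psi=round(np.degrees(np.arctan2(x[1],x[0])),1),xe=(f.min().round(),f.max().round()),ye=(e.min().round(),e.max().round())))
    return out
def show(*a,**k):
    for p in pieces(*a,**k): print(p["px"],"o",p["o"],p["wh"],"psi",p["psi"],"x",p["xe"],"y",p["ye"])
E
python3 - <<'E'
from h import *
show(dict(np.load("w3.npz")))
E
```

```text
[238.  56.] o [ 390. -326.] [15.6 35.2] psi 94.1 x (np.float64(-30.0), np.float64(29.0)) y (np.float64(-39.0), np.float64(40.0))
[328.  60.] o [ 396.2 -201.7] [15.3 36.8] psi 56.1 x (np.float64(-33.0), np.float64(34.0)) y (np.float64(-33.0), np.float64(46.0))
[325. 136.] o [ 499.8 -201.7] [17.4 34.3] psi 54.4 x (np.float64(-21.0), np.float64(48.0)) y (np.float64(-34.0), np.float64(44.0))
[243. 142.] o [ 508.2 -322.2] [15.5 34.4] psi -3.6 x (np.float64(-31.0), np.float64(34.0)) y (np.float64(-31.0), np.float64(47.0))
[247. 213.] o [ 619.1 -320.6] [15.9 37.7] psi -134.2 x (np.float64(-34.0), np.float64(30.0)) y (np.float64(-30.0), np.float64(51.0))
[317. 214.] o [ 619.6 -208.7] [20.6 34.2] psi -147.1 x (np.float64(-24.0), np.float64(45.0)) y (np.float64(-34.0), np.float64(45.0))
[ 19. 235.] o [ 662.1 -687. ] [34.2 60.1] psi 159.9 x (np.float64(-11.0), np.float64(0.0)) y (np.float64(-9.0), np.float64(14.0))
```

```bash
python3 -m jog '[[20,-10,50,0,0,-4,0.6],[40,-20,100,0,0,-4,0.6],[60,-30,150,0,0,-4,0.6],[69,-40,210,0,0,-4,0.6],[69,-40,210,0,0,-4,0.6],[69,-40,210,0,0,-4,0.6]]'; cat >> h.py <<'E'
def near(**k):
    """piece nearest the tool in the wrist view, and the shift that sets the fingers over it"""
    c=cam("wrist");R,p,_=tool();L=pieces(c,**k)
    b=min(L,key=lambda q:np.hypot(*(q["o"]/1000-p[:2]-.081*R[:2,0])))
    print(b);togo([*b["o"]/1000,.102],b["psi"])
E
python3 -c "
from h import *
near()"
```

```text
time: 9.48
ee_pos: [0.4723, -0.3208, 0.2522]
orientation: [0.001, -0.034, 0.999, -0.001]
force: [0.4, -0.5, 0.9]
gripper_width: 0.0557
grasp_force: 0.0
{'px': array([271., 103.]), 'o': array([ 388.8, -327. ]), 'wh': array([14.4, 34.5]), 'psi': np.float64(93.4), 'xe': (np.float64(-29.0), np.float64(29.0)), 'ye': (np.float64(-39.0), np.float64(39.0))}
shift [8.430e+01 1.000e-01 1.503e+02] wz 0.5 | tool-y at 93.9 j6 -2.32 t 9.525
```

```bash
python3 -m jog '[[45,0,40,0,0,0.5,0.6],[84,0,80,0,0,0.5,0.6],[84,0,115,0,0,0.5,0.6],[84,0,135,0,0,0.5,0.6],[84,0,150,0,0,0.5,0.6],[84,0,150,0,0,0.5,0.6],[84,0,150,0,0,0.5,0],[84,0,150,0,0,0.5,0],[84,0,150,0,0,0.5,0],[84,0,150,0,0,0.5,0]]' 20; python3 -m jog '[[0,0,-5,0,0,0,0],[0,0,-20,0,0,0,0],[0,0,-70,0,0,0,0],[0,0,-70,0,0,0,0]]'; cat > lay.py <<'E'
from h import *
C=np.array([508.8,78.05]);Y=5.8
S=dict(house=(-35.5,-54.5),bootA=(-36.5,3.5),bootB=(-46.5,67.5),plaque=(41.5,-58),tree1=(50.5,9.5),tree2=(32.5,54))
def slot(n,z=.18,dx=0,dy=0):
    a=np.radians(Y);q=np.array(S[n])+[dx,dy]
    w=C+np.array([[np.cos(a),-np.sin(a)],[np.sin(a),np.cos(a)]])@q;print(n,w.round(1));togo([*w/1000,z],90+Y)
E
python3 -c "
from lay import *
slot('plaque')"
```

```text
time: 10.78
ee_pos: [0.3872, -0.3268, 0.0999]
orientation: [0.0, -0.029, 1.0, -0.0]
force: [0.2, 0.5, -0.6]
gripper_width: 0.0205
grasp_force: 0.0
time: 11.28
ee_pos: [0.3882, -0.3278, 0.1734]
orientation: [0.002, -0.029, 1.0, -0.002]
force: [0.5, 0.2, -1.4]
gripper_width: 0.0161
grasp_force: 2.0
plaque [555.9  24.5]
shift [-188.1  341.9   -7.4] wz -2.4 | tool-y at 93.4 j6 -2.42 t 11.275
```

```bash
python3 -m jog '[[0,0,0,0,0,0,0],[0,0,0,0,0,0,0]]'; python3 - <<'E'
from h import *
c=cam("wrist");cv2.imwrite("pics/w4.png",c["img"])
E
```

```text
time: 11.52
ee_pos: [0.3868, -0.3264, 0.1689]
orientation: [-0.001, -0.029, 1.0, 0.001]
force: [0.5, 0.8, -1.6]
gripper_width: 0.0158
grasp_force: 20.0
```

View pics/w4.png

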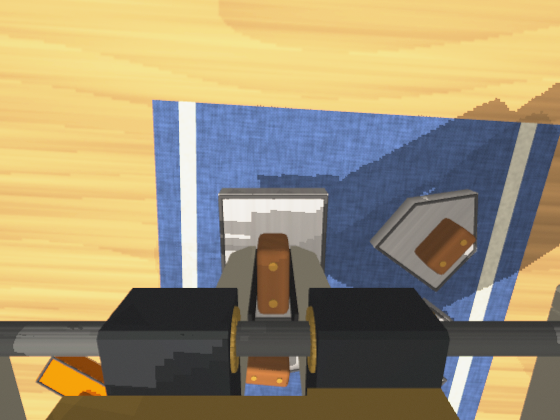

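Plaque is held level in the fingers; its far edge is at row 192 and the bar at (273,260).

```bash
python3 -m jog '[[-20,36,0,0,0,-2,0],[-43,78,0,0,0,-2.4,0],[-66,121,0,0,0,-2.4,0],[-90,164,0,0,0,-2.4,0],[-113,207,0,0,0,-2.4,0],[-137,250,0,0,0,-2.4,0],[-160,293,0,0,0,-2.4,0],[-180,328,0,0,0,-2.4,0],[-188,342,0,0,0,-2.4,0],[-188,342,0,0,0,-2.4,0],[-188,342,0,0,0,-2.4,0]]'; python3 - <<'E'
from lay import *
slot('plaque',.110)
c=cam("wrist");cv2.imwrite("pics/w5.png",c["img"]);np.savez("w5.npz",**c)
a=np.radians(Y);Rm=np.array([[np.cos(a),-np.sin(a)],[np.sin(a),np.cos(a)]])
for X,Yy in [(-89.5,-96.5),(-89.5,96.5),(0,-96.5),(0,96.5)]: print(proj(c,[*(C+Rm@[X,Yy])/1000,.018]))
E
```

```text
time: 12.95
ee_pos: [0.5543, 0.0246, 0.1694]
orientation: [-0.0, -0.05, 0.999, -0.0]
force: [-0.6, 0.6, -0.8]
gripper_width: 0.0161
grasp_force: 20.0
plaque [555.9  24.5]
shift [-1.7 -0.2 59.4] wz -0.1 | tool-y at 95.7 j6 -1.71 t 12.95
[[209.48398166  27.69141005]]
[[516.57527603  27.01642569]]
[[216.71505073 168.928271  ]]
[[489.99258182 168.33254136]]
```

View pics/w5.png

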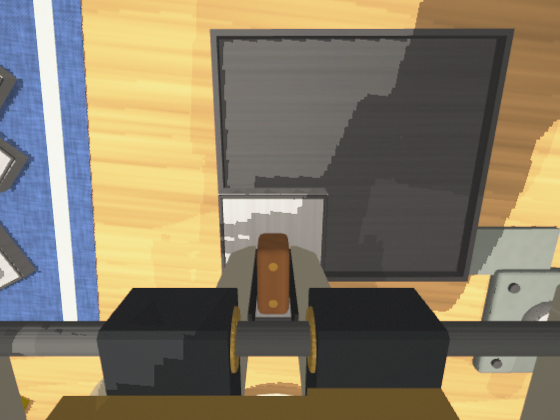

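The tray's near corners are at (210,30) and (513,30), within 1–2 mm of my estimate. The plaque hangs over its corner as planned.

```bash
python3 -m jog '[[-1.5,0,20,0,0,0,0],[-1.5,0,40,0,0,0,0],[-1.5,0,50,0,0,0,0],[-1.5,0,54,0,0,0,0],[-1.5,0,57,0,0,0,0],[-1.5,0,60,0,0,0,0],[-1.5,0,60,0,0,0,0]]';python3 -m jog '[[0,0,0,0,0,0,0.35],[0,0,0,0,0,0,0.35],[0,0,0,0,0,0,0.35],[0,0,-20,0,0,0,0.35],[0,0,-80,0,0,0,0.5],[0,0,-120,0,0,0,0.6],[0,0,-120,0,0,0,0.6]]'; python3 - <<'E'
from lay import *
from h import *
R,p,s=tool();c=cam("wrist");show(c,zc=.008)
a=np.radians(Y);print(np.array(S["plaque"]))
E
```

```text
time: 13.88
ee_pos: [0.5563, 0.0258, 0.1098]
orientation: [0.0, -0.05, 0.999, -0.0]
force: [-1.1, -0.4, -1.0]
gripper_width: 0.016
grasp_force: 20.0
time: 14.75
ee_pos: [0.5574, 0.0258, 0.2327]
orientation: [0.003, -0.05, 0.999, -0.0]
force: [0.1, -0.4, -1.0]
gripper_width: 0.0549
grasp_force: 0.0
[ 13. 107.] o [ 499.7 -177.1] [24.4 35.1] psi -97.9 x (np.float64(-29.0), np.float64(32.0)) y (np.float64(-44.0), np.float64(51.0))
[273. 204.] o [554.4  26.4] [14.8 38.3] psi 96.2 x (np.float64(-51.0), np.float64(268.0)) y (np.float64(-59.0), np.float64(156.0))
[ 22. 242.] o [ 610.8 -187.2] [14.6 44.4] psi -147.4 x (np.float64(-20.0), np.float64(45.0)) y (np.float64(-28.0), np.float64(48.0))
[399. 249.] o [583.  131.9] [ 12.3 102.2] psi 5.7 x (np.float64(-195.0), np.float64(18.0)) y (np.float64(-153.0), np.float64(166.0))
[290. 248.] o [593.9  42.5] [ 8.5 67.6] psi 5.7 x (np.float64(7.0), np.float64(16.0)) y (np.float64(-36.0), np.float64(38.0))
[ 41.5 -58. ]
```

```bash
python3 -m jog '[[20,-44,-10,0,0,10,0.5],[40,-88,-17,0,0,20,0.5],[60,-132,-17,0,0,30,0.5],[80,-176,-17,0,0,39.6,0.5],[100,-220,-17,0,0,39.6,0.5],[120,-262,-17,0,0,39.6,0.5],[120,-262,-17,0,0,39.6,0.5],[120,-262,-17,0,0,39.6,0.5]]';python3 -c "
from h import *
near()"
```

```text
time: 15.8
ee_pos: [0.4629, -0.2464, 0.2457]
orientation: [-0.001, 0.291, 0.957, 0.0]
force: [0.0, 0.1, 0.7]
gripper_width: 0.0463
grasp_force: 0.0
{'px': array([272., 106.]), 'o': array([ 394.3, -200.3]), 'wh': array([14.7, 33.9]), 'psi': np.float64(56.5), 'xe': (np.float64(-33.0), np.float64(34.0)), 'ye': (np.float64(-33.0), np.float64(43.0))}
shift [ 82.5  -0.4 144. ] wz -0.3 | tool-y at 56.2 j6 -1.56 t 15.85
```

```bash
python3 -m jog '[[45,0,40,0,0,0,0.4],[82,0,80,0,0,0,0.4],[82,0,115,0,0,0,0.4],[82,0,135,0,0,0,0.4],[82,0,144,0,0,0,0.4],[82,0,144,0,0,0,0.4],[82,0,144,0,0,0,0],[82,0,144,0,0,0,0],[82,0,144,0,0,0,0],[82,0,144,0,0,0,0],[82,0,144,0,0,0,0]]'; python3 -m jog '[[0,0,0,0,0,0,0],[0,0,-20,0,0,0,0],[0,0,-70,0,0,0,0],[0,0,-70,0,0,0,0]]';python3 -c "
from lay import *
slot('house',.17)"
```

```text
time: 17.23
ee_pos: [0.3953, -0.2014, 0.1032]
orientation: [0.0, 0.291, 0.957, -0.0]
force: [-0.4, 0.4, 7.1]
gripper_width: 0.0162
grasp_force: 20.0
time: 17.73
ee_pos: [0.3961, -0.2019, 0.1753]
orientation: [0.003, 0.291, 0.957, -0.001]
force: [-0.5, -0.4, -1.7]
gripper_width: 0.0159
grasp_force: 20.0
house [479.   20.2]
shift [ 54.9 230.7   5. ] wz -39.6 | tool-y at 56.2 j6 -1.56 t 17.725
```

```bash
python3 -m jog '[[10,42,0,0,0,-10,0],[21,88,0,0,0,-20,0],[32,134,0,0,0,-30,0],[43,180,0,0,0,-39.5,0],[52,220,0,0,0,-39.5,0],[55,231,0,0,0,-39.5,0],[55,231,0,0,0,-39.5,0],[55,231,0,0,0,-39.5,0]]';python3 -c "
from lay import *
slot('house',.110)"
```

```text
time: 18.73
ee_pos: [0.4776, 0.0203, 0.1724]
orientation: [-0.0, -0.049, 0.999, -0.0]
force: [0.3, -0.5, -0.6]
gripper_width: 0.016
grasp_force: 20.0
house [479.   20.2]
shift [-1.4 -0.2 62.4] wz -0.2 | tool-y at 95.6 j6 -1.72 t 18.725
```

```bash
python3 -m jog '[[-1,0,20,0,0,0,0],[-1,0,40,0,0,0,0],[-1,0,50,0,0,0,0],[-1,0,56,0,0,0,0],[-1,0,60,0,0,0,0],[-1,0,63,0,0,0,0],[-1,0,63,0,0,0,0]]';python3 -m jog '[[0,0,0,0,0,0,0.35],[0,0,0,0,0,0,0.35],[0,0,0,0,0,0,0.35],[0,0,-20,0,0,0,0.35],[0,0,-80,0,0,0,0.4],[0,0,-130,0,0,0,0.4],[0,0,-130,0,0,0,0.4]]'; python3 - <<'E'
from lay import *
show(cam("wrist"),zc=.008)
R,p,s=tool();print(p)
E
```

```text
time: 19.6
ee_pos: [0.4795, 0.0213, 0.1106]
orientation: [0.001, -0.049, 0.999, -0.0]
force: [-2.0, 0.1, 7.9]
gripper_width: 0.016
grasp_force: 20.0
time: 20.48
ee_pos: [0.4803, 0.0213, 0.2429]
orientation: [0.003, -0.049, 0.999, -0.0]
force: [0.8, -0.1, -0.1]
gripper_width: 0.0372
grasp_force: 0.0
[ 32. 195.] o [ 493.4 -185.4] [21.9 46.3] psi -124.6 x (np.float64(-43.0), np.float64(24.0)) y (np.float64(-41.0), np.float64(44.0))
[273. 198.] o [475.1  21.3] [14.5 37.5] psi 96.1 x (np.float64(-59.0), np.float64(239.0)) y (np.float64(-66.0), np.float64(156.0))
[0.47936857 0.02135255 0.24078075]
```

```bash
python3 -m jog '[[-10,-45,-5,0,0,10,0.4],[-20,-90,-9,0,0,20,0.4],[-30,-138,-9,0,0,30,0.4],[-40,-185,-9,0,0,41,0.4],[-50,-235,-9,0,0,41,0.4],[-59,-277,-9,0,0,41,0.4],[-59,-277,-9,0,0,41,0.4],[-59,-277,-9,0,0,41,0.4]]';python3 -c "
from h import *
near()"
```

```text
time: 21.52
ee_pos: [0.5645, -0.2479, 0.2471]
orientation: [-0.001, 0.304, 0.953, 0.0]
force: [-0.0, 0.5, -0.3]
gripper_width: 0.0373
grasp_force: 0.0
{'px': array([274., 111.]), 'o': array([ 500.7, -200.1]), 'wh': array([14.3, 34.3]), 'psi': np.float64(54.6), 'xe': (np.float64(-21.0), np.float64(46.0)), 'ye': (np.float64(-34.0), np.float64(44.0))}
shift [ 79.3   1.8 145.7] wz 0.1 | tool-y at 54.7 j6 -1.44 t 21.575
```

```bash
python3 -m jog '[[45,1,40,0,0,0,0.4],[79.5,2,80,0,0,0,0.4],[79.5,2,115,0,0,0,0.4],[79.5,2,135,0,0,0,0.4],[79.5,2,143,0,0,0,0.4],[79.5,2,143,0,0,0,0.4],[79.5,2,143,0,0,0,0],[79.5,2,143,0,0,0,0],[79.5,2,143,0,0,0,0],[79.5,2,143,0,0,0,0],[79.5,2,143,0,0,0,0]]'; python3 -m jog '[[0,0,0,0,0,0,0],[0,0,-20,0,0,0,0],[0,0,-70,0,0,0,0],[0,0,-70,0,0,0,0],[0,0,-70,0,0,0,0]]';python3 -c "
from lay import *
slot('bootA',.17)"
```

```text
time: 22.95
ee_pos: [0.5016, -0.201, 0.1062]
orientation: [0.0, 0.304, 0.953, -0.0]
force: [-1.8, 0.6, 6.4]
gripper_width: 0.0161
grasp_force: 20.0
time: 23.58
ee_pos: [0.5011, -0.2007, 0.1753]
orientation: [-0.0, 0.304, 0.953, 0.0]
force: [-0.7, -0.4, -0.9]
gripper_width: 0.0159
grasp_force: 20.0
bootA [472.1  77.8]
shift [184.8 210.5   5.3] wz -41.1 | tool-y at 54.7 j6 -1.42 t 23.575
```

```bash
python3 -m jog '[[30,35,0,0,0,-10,0],[62,70,0,0,0,-20,0],[94,105,0,0,0,-30,0],[126,143,0,0,0,-41,0],[158,180,0,0,0,-41,0],[184,210,0,0,0,-41,0],[184.5,210.5,0,0,0,-41,0],[184.5,210.5,0,0,0,-41,0],[184.5,210.5,0,0,0,-41,0]]';python3 -c "
from lay import *
slot('bootA',.110)
c=cam('wrist');cv2.imwrite('pics/w6.png',c['img'])"
```

```text
time: 24.7
ee_pos: [0.4726, 0.0767, 0.1754]
orientation: [-0.0, -0.049, 0.999, -0.0]
force: [0.5, -0.6, -1.1]
gripper_width: 0.0158
grasp_force: 20.0
bootA [472.1  77.8]
shift [ 0.3  1.2 65.4] wz -0.2 | tool-y at 95.6 j6 -1.6 t 24.7
```

View pics/w6.png

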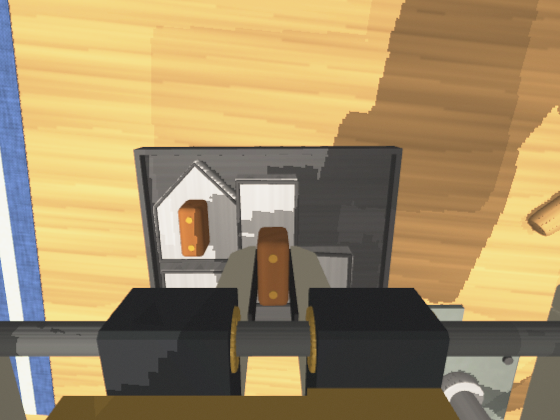

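The house and plaque lie cleanly in place with gaps to the walls, and the boot hangs beside the house with its foot toward +y, ready to lower.

```bash
python3 -m jog '[[0,1,20,0,0,0,0],[0,1,40,0,0,0,0],[0,1,53,0,0,0,0],[0,1,59,0,0,0,0],[0,1,63,0,0,0,0],[0,1,66,0,0,0,0],[0,1,66,0,0,0,0]]';python3 -m jog '[[0,0,0,0,0,0,0.35],[0,0,0,0,0,0,0.35],[0,0,0,0,0,0,0.35],[0,0,-20,0,0,0,0.35],[0,0,-80,0,0,0,0.4],[0,0,-130,0,0,0,0.4],[0,0,-130,0,0,0,0.4]]'; python3 - <<'E'
from h import *
R,p,s=tool();v=np.array([616-81*.839*-1,-0])  # view pose for boot B, tool yaw 33
a=np.radians(32.9);tx=np.array([-np.sin(a),np.cos(a)]);togo([*(np.array([619.6,-208.7])/1000-.081*tx),.25],32.9)
E
```

```text
time: 25.62
ee_pos: [0.4739, 0.0785, 0.1117]
orientation: [0.002, -0.049, 0.999, -0.0]
force: [-2.3, -2.3, 21.0]
gripper_width: 0.0159
grasp_force: 20.0
time: 26.5
ee_pos: [0.4738, 0.0787, 0.2429]
orientation: [0.003, -0.049, 0.999, 0.0]
force: [0.6, -0.3, -0.1]
gripper_width: 0.0371
grasp_force: 0.0
shift [-153.9 -372.4   -6.1] wz 62.8 | tool-y at 95.7 j6 -1.6 t 26.5
```

```bash
python3 -m jog '[[-19,-46,0,0,0,10,0.4],[-38,-92,-6,0,0,20,0.4],[-57,-138,-6,0,0,30,0.4],[-76,-184,-6,0,0,40,0.4],[-95,-230,-6,0,0,50,0.4],[-114,-276,-6,0,0,60,0.4],[-134,-324,-6,0,0,63,0.4],[-154,-372,-6,0,0,63,0.4],[-154,-372,-6,0,0,63,0.4],[-154,-372,-6,0,0,63,0.4]]';python3 -c "
from h import *
near()"
```

```text
time: 27.75
ee_pos: [0.6619, -0.2759, 0.2441]
orientation: [-0.001, 0.48, 0.877, 0.0]
force: [-0.7, 0.5, 0.2]
gripper_width: 0.0371
grasp_force: 0.0
{'px': array([279., 111.]), 'o': array([ 623.5, -206.7]), 'wh': array([14.2, 34. ]), 'psi': np.float64(-147.4), 'xe': (np.float64(-20.0), np.float64(46.0)), 'ye': (np.float64(-33.0), np.float64(43.0))}
shift [ 78.4   4.8 142.8] wz 0.1 | tool-y at 32.7 j6 -1.03 t 27.8
```

```bash
python3 -m jog '[[45,3,40,0,0,0,0.4],[78,5,80,0,0,0,0.4],[78,5,115,0,0,0,0.4],[78,5,132,0,0,0,0.4],[78,5,138,0,0,0,0.4],[78,5,138,0,0,0,0.4],[78,5,138,0,0,0,0],[78,5,138,0,0,0,0],[78,5,138,0,0,0,0],[78,5,138,0,0,0,0],[78,5,138,0,0,0,0]]'; python3 -m jog '[[0,0,0,0,0,0,0],[0,0,-20,0,0,0,0],[0,0,-70,0,0,0,0],[0,0,-70,0,0,0,0],[0,0,-70,0,0,0,0]]';python3 -c "
from lay import *
slot('bootB',.175)"
```

```text
time: 29.18
ee_pos: [0.6248, -0.2082, 0.1082]
orientation: [0.0, 0.48, 0.877, 0.0]
force: [-2.5, -0.3, 4.6]
gripper_width: 0.0159
grasp_force: 20.0
time: 29.8
ee_pos: [0.6243, -0.2079, 0.1778]
orientation: [-0.0, 0.48, 0.877, -0.0]
force: [-0.8, 0.4, -1.5]
gripper_width: 0.0159
grasp_force: 20.0
bootB [455.7 140.5]
shift [384.4  46.1   2.9] wz -63.1 | tool-y at 32.7 j6 -0.96 t 29.8
```

```bash
python3 -m jog '[[45,5,0,0,0,-10,0],[90,10,0,0,0,-20,0],[135,16,0,0,0,-30,0],[185,22,0,0,0,-40,0],[235,28,0,0,0,-50,0],[285,34,0,0,0,-60,0],[335,40,0,0,0,-63,0],[375,45,0,0,0,-63,0],[384,46,0,0,0,-63,0],[384,46,0,0,0,-63,0],[384,46,0,0,0,-63,0]]';python3 -c "
from lay import *
slot('bootB',.113)"
```

```text
time: 31.18
ee_pos: [0.4566, 0.1392, 0.1775]
orientation: [-0.0, -0.049, 0.999, -0.0]
force: [-0.6, -0.8, -0.7]
gripper_width: 0.0157
grasp_force: 20.0
bootB [455.7 140.5]
shift [ 0.7  1.4 64.5] wz -0.2 | tool-y at 95.6 j6 -1.47 t 31.175
```

```bash
python3 -m jog '[[0.5,1.2,20,0,0,0,0],[0.5,1.2,40,0,0,0,0],[0.5,1.2,53,0,0,0,0],[0.5,1.2,59,0,0,0,0],[0.5,1.2,62,0,0,0,0],[0.5,1.2,65,0,0,0,0],[0.5,1.2,65,0,0,0,0]]'
```

```text
time: 32.05
ee_pos: [0.4566, 0.1411, 0.1146]
orientation: [0.002, -0.049, 0.999, -0.0]
force: [-3.3, -4.7, 19.2]
gripper_width: 0.016
grasp_force: 20.0
```

```bash
python3 -m jog '[[0,0,-1,0,0,0,0.35],[0,0,-1,0,0,0,0.35],[0,0,-1,0,0,0,0.35],[0,0,-20,0,0,0,0.35],[-40,-30,-80,0,0,0,0.4],[-80,-60,-130,0,0,0,0.4],[-85,-60,-160,0,0,0,0.4],[-85,-60,-160,0,0,0,0.4]]'; python3 - <<'E'
from h import *
c=cam('wrist');cv2.imwrite('pics/w7.png',c['img']);np.savez("w7.npz",**c)
a=np.radians(45.8);tx=np.array([-np.sin(a),np.cos(a)]);togo([*(np.array([619.1,-320.6])/1000-.081*tx),.25],45.8)
E
```

```text
time: 33.05
ee_pos: [0.548, 0.0893, 0.2758]
orientation: [0.003, -0.049, 0.999, 0.0]
force: [-0.3, 0.6, -1.3]
gripper_width: 0.0371
grasp_force: 0.0
shift [ -84.3 -477.3   23.6] wz 49.8 | tool-y at 95.6 j6 -1.59 t 33.1
```

View pics/w7.png

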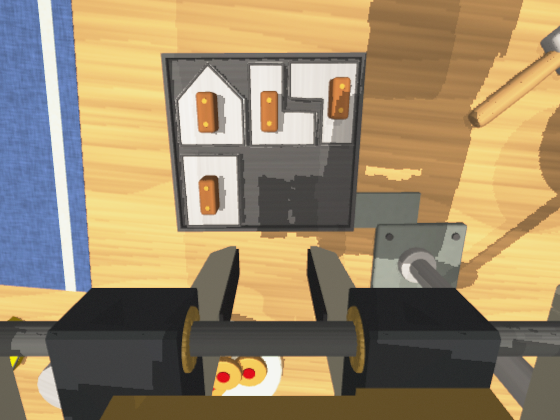

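Four cutters are in the tray: house (207,110), boot (269,110), boot (340,97) close to the right wall, plaque (208,195). The lower right is free for the two trees.

```bash
cat >> lay.py <<'E'
def trayview(c):
    a=np.radians(Y);Rm=np.array([[np.cos(a),-np.sin(a)],[np.sin(a),np.cos(a)]])
    for p in pieces(c,zc=.008):
        q=Rm.T@(p["o"]-C)
        if abs(q).max()<100: print(p["px"],"tray",q.round(1),p["wh"],"psi",p["psi"]-Y)
E
python3 - <<'E'
from lay import *
trayview(dict(np.load("w7.npz")))
E
python3 -m jog '[[-9,-50,0,0,0,10,0.4],[-18,-100,0,0,0,20,0.4],[-27,-150,5,0,0,30,0.4],[-36,-205,10,0,0,40,0.4],[-46,-260,15,0,0,50,0.4],[-56,-315,24,0,0,50,0.4],[-66,-370,24,0,0,50,0.4],[-75,-425,24,0,0,50,0.4],[-84,-477,24,0,0,50,0.4],[-84,-477,24,0,0,50,0.4],[-84,-477,24,0,0,50,0.4]]';python3 -c "
from h import *
near()"
```

```text
[339.  98.] tray [-47.7  66.6] [17.7 34.3] psi -90.1
[269. 111.] tray [-36.5   5. ] [14.5 34.2] psi -90.2
[207. 111.] tray [-36.4 -50.3] [18.  33.5] psi -89.8
[209. 194.] tray [ 40.2 -53.5] [18.1 36.7] psi 89.7
[337. 240.] tray [88.7 50.1] [ 28.2 117.9] psi -0.20000000000000018
time: 34.48
ee_pos: [0.6762, -0.3755, 0.2468]
orientation: [-0.001, 0.377, 0.926, 0.0]
force: [-0.3, 0.2, -0.6]
gripper_width: 0.0373
grasp_force: 0.0
{'px': array([274., 116.]), 'o': array([ 623.3, -321.7]), 'wh': array([14.9, 33.8]), 'psi': np.float64(-134.7), 'xe': (np.float64(-33.0), np.float64(32.0)), 'ye': (np.float64(-30.0), np.float64(48.0))}
shift [ 75.    1.1 145.7] wz 0.4 | tool-y at 45.7 j6 -1.36 t 34.525
```

```bash
python3 -m jog '[[45,1,40,0,0,0,0.4],[75,1,80,0,0,0,0.4],[75,1,115,0,0,0,0.4],[75,1,134,0,0,0,0.4],[75,1,140,0,0,0,0.4],[75,1,140,0,0,0,0.4],[75,1,140,0,0,0,0],[75,1,140,0,0,0,0],[75,1,140,0,0,0,0],[75,1,140,0,0,0,0],[75,1,140,0,0,0,0]]'; python3 -m jog '[[0,0,0,0,0,0,0],[0,0,-20,0,0,0,0],[0,0,-70,0,0,0,0],[0,0,-70,0,0,0,0],[0,0,-70,0,0,0,0]]';python3 -c "
from lay import *
slot('tree2',.175)"
```

```text
time: 35.9
ee_pos: [0.6238, -0.3236, 0.1093]
orientation: [0.0, 0.377, 0.926, -0.0]
force: [-0.9, 0.1, 6.1]
gripper_width: 0.016
grasp_force: 19.9
time: 36.52
ee_pos: [0.6234, -0.3233, 0.1788]
orientation: [-0.0, 0.377, 0.926, 0.0]
force: [0.1, -0.2, -1.5]
gripper_width: 0.0154
grasp_force: 19.9
tree2 [535.7 135.1]
shift [383.1 266.4   3.9] wz -50.1 | tool-y at 45.7 j6 -1.34 t 36.525
```

```bash
python3 -m jog '[[38,26,0,0,0,-10,0],[78,54,0,0,0,-20,0],[118,82,0,0,0,-30,0],[160,111,0,0,0,-40,0],[205,142,0,0,0,-50,0],[250,174,0,0,0,-50,0],[295,205,0,0,0,-50,0],[340,236,0,0,0,-50,0],[375,260,0,0,0,-50,0],[383,266.5,0,0,0,-50,0],[383,266.5,0,0,0,-50,0],[383,266.5,0,0,0,-50,0]]';python3 -c "
from lay import *
slot('tree2',.113)"
```

```text
time: 38.02
ee_pos: [0.5362, 0.1337, 0.1784]
orientation: [-0.0, -0.049, 0.999, -0.0]
force: [-0.1, -1.1, -1.4]
gripper_width: 0.0159
grasp_force: 19.9
tree2 [535.7 135.1]
shift [ 0.3  1.4 65.4] wz -0.2 | tool-y at 95.6 j6 -1.51 t 38.025
```

```bash
python3 -m jog '[[0.3,1,20,0,0,0,0],[0.3,1,40,0,0,0,0],[0.3,1,53,0,0,0,0],[0.3,1,59,0,0,0,0],[0.3,1,62,0,0,0,0],[0.3,1,64,0,0,0,0],[0.3,1,64,0,0,0,0]]'; python3 -m jog '[[0,0,0,0,0,0,0.35],[0,0,0,0,0,0,0.35],[0,0,0,0,0,0,0.35],[0,0,-20,0,0,0,0.35],[0,0,-80,0,0,0,0.4],[0,0,-130,0,0,0,0.4],[0,0,-130,0,0,0,0.4]]'; python3 - <<'E'
from lay import *
trayview(cam("wrist"))
a=np.radians(-3.6);tx=np.array([-np.sin(a),np.cos(a)]);v=np.array([508.2,-322.2])/1000-.081*tx;print(v);togo([*v,.25],None)
E
```

```text
time: 38.9
ee_pos: [0.5362, 0.1356, 0.1168]
orientation: [0.001, -0.049, 0.999, -0.0]
force: [-6.5, -4.1, 19.1]
gripper_width: 0.016
grasp_force: 20.0
time: 39.78
ee_pos: [0.5369, 0.1361, 0.2483]
orientation: [0.003, -0.049, 0.999, 0.0]
force: [0.3, 0.2, 0.2]
gripper_width: 0.0375
grasp_force: 0.0
[288. 105.] tray [-47.7  68.5] [14.8 34. ] psi -89.8
[146. 120.] tray [-36.3 -47.7] [21.4 33.3] psi -89.89999999999999
[213. 119.] tray [-36.5   7. ] [17.8 34. ] psi -90.2
[272. 196.] tray [28.4 55.4] [14.2 38.1] psi 89.4
[152. 208.] tray [ 39.6 -50.9] [21.6 38. ] psi 89.8
[ 0.50311397 -0.40304017]
shift [  85.8 -533.1   -4.4] wz None | tool-y at 95.7 j6 -1.51 t 39.825
```

```bash
python3 -m jog '[[8,-48,0,0,0,9,0.4],[16,-98,0,0,0,18,0.4],[24,-148,0,0,0,28,0.4],[32,-198,0,0,0,38,0.4],[40,-248,0,0,0,48,0.4],[48,-298,0,0,0,58,0.4],[56,-348,0,0,0,68,0.4],[64,-398,0,0,0,78,0.4],[72,-448,0,0,0,88,0.4],[80,-498,0,0,0,99,0.4],[86,-533,-4,0,0,99,0.4],[86,-533,-4,0,0,99,0.4]]';python3 -m jog '[[0,0,0,0,0,0,0.4],[0,0,0,0,0,0,0.4]]';python3 -c "
from h import *
near()"
```

```text
time: 41.32
ee_pos: [0.5016, -0.4047, 0.2466]
orientation: [-0.001, 0.728, 0.685, -0.0]
force: [-0.7, 0.7, -0.2]
gripper_width: 0.0375
grasp_force: 0.0
time: 41.58
ee_pos: [0.5027, -0.4019, 0.2482]
orientation: [-0.001, 0.727, 0.687, 0.0]
force: [-0.1, -0.5, 0.0]
gripper_width: 0.0375
grasp_force: 0.0
{'px': array([276., 111.]), 'o': array([ 509.3, -323. ]), 'wh': array([14.4, 33.6]), 'psi': np.float64(-3.3), 'xe': (np.float64(-32.0), np.float64(32.0)), 'ye': (np.float64(-30.0), np.float64(48.0))}
shift [ 79.2   2.  146.5] wz 0.0 | tool-y at -3.3 j6 -0.69 t 41.625
```

```bash
python3 -m jog '[[45,1,40,0,0,0,0.4],[79,2,80,0,0,0,0.4],[79,2,115,0,0,0,0.4],[79,2,135,0,0,0,0.4],[79,2,141,0,0,0,0.4],[79,2,141,0,0,0,0.4],[79,2,141,0,0,0,0],[79,2,141,0,0,0,0],[79,2,141,0,0,0,0],[79,2,141,0,0,0,0],[79,2,141,0,0,0,0]]'; python3 -m jog '[[0,0,0,0,0,0,0],[0,0,-20,0,0,0,0],[0,0,-70,0,0,0,0],[0,0,-70,0,0,0,0],[0,0,-70,0,0,0,0]]';python3 -c "
from lay import *
slot('tree1',.175)"
```

```text
time: 43.0
ee_pos: [0.5094, -0.3245, 0.1083]
orientation: [0.0, 0.727, 0.686, 0.0]
force: [-0.8, 1.7, 5.6]
gripper_width: 0.0157
grasp_force: 20.0
time: 43.62
ee_pos: [0.509, -0.3241, 0.1779]
orientation: [-0.0, 0.727, 0.686, 0.0]
force: [-1.3, -0.4, -1.0]
gripper_width: 0.0161
grasp_force: 20.0
tree1 [558.1  92.6]
shift [418.9  24.7   2.9] wz 80.9 | tool-y at -3.3 j6 -0.59 t 43.625
```

```bash
python3 -m jog '[[35,2,0,0,0,-9,0],[73,4,0,0,0,-18,0],[112,6,0,0,0,-28,0],[151,9,0,0,0,-38,0],[190,11,0,0,0,-48,0],[229,14,0,0,0,-58,0],[268,16,0,0,0,-68,0],[307,18,0,0,0,-78,0],[346,20,0,0,0,-88,0],[385,23,0,0,0,-99,0],[419,25,0,0,0,-99,0],[419,25,0,0,0,-99,0]]';python3 -m jog '[[0,0,0,0,0,0,0],[0,0,0,0,0,0,0]]';python3 - <<'E'
from lay import *
slot('tree1',.114,dy=.8)
c=cam('wrist');cv2.imwrite('pics/w8.png',c['img'])
E
```

```text
time: 45.12
ee_pos: [0.558, 0.0943, 0.1766]
orientation: [-0.001, -0.051, 0.999, 0.0]
force: [0.6, 0.4, 0.0]
gripper_width: 0.016
grasp_force: 20.0
time: 45.38
ee_pos: [0.5584, 0.0916, 0.1775]
orientation: [-0.0, -0.049, 0.999, -0.0]
force: [0.1, 1.0, -0.3]
gripper_width: 0.0159
grasp_force: 20.0
tree1 [558.   93.4]
shift [ 0.2  1.8 63.5] wz -0.2 | tool-y at 95.6 j6 -1.59 t 45.375
```

View pics/w8.png

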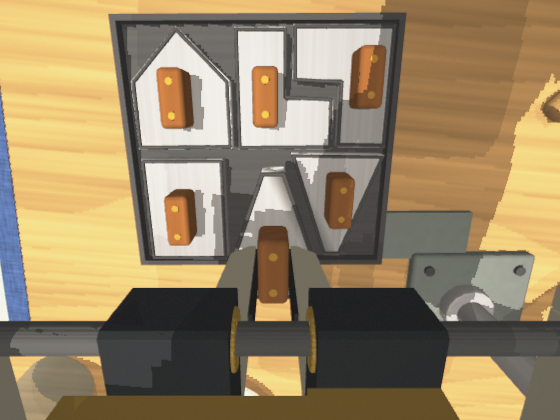

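Everything already in the tray lies flat with visible gaps, and the held tree sits nicely between the plaque (180,217) and tree (340,200).

```bash
python3 -m jog '[[0,1.5,20,0,0,0,0],[0,1.5,40,0,0,0,0],[0,1.5,52,0,0,0,0],[0,1.5,57,0,0,0,0],[0,1.5,60,0,0,0,0],[0,1.5,62,0,0,0,0],[0,1.5,62,0,0,0,0]]'; python3 -m jog '[[0,0,0,0,0,0,0.35],[0,0,0,0,0,0,0.35],[0,0,0,0,0,0,0.35],[0,0,-20,0,0,0,0.35],[0,0,-80,0,0,0,0.4],[-20,0,-140,0,0,0,0.5],[-20,0,-170,0,0,0,0.6],[-20,0,-170,0,0,0,0.6]]'; python3 - <<'E'
from lay import *
c=cam("wrist");trayview(c);np.savez("w9.npz",**c)
s=cam("side");t=cam("top")
u=np.hstack([cv2.resize(c["img"][0:280,60:400],None,fx=1.18,fy=1.18),cv2.resize(s["img"][180:250,200:300],(400,330),interpolation=cv2.INTER_CUBIC)])if 1 else 0
cv2.imwrite("pics/w9.png",u)
E
```

```text
time: 46.3
ee_pos: [0.5587, 0.0941, 0.1163]
orientation: [0.0, -0.049, 0.999, 0.0]
force: [0.4, -1.6, 2.8]
gripper_width: 0.0155
grasp_force: 20.0
time: 47.3
ee_pos: [0.579, 0.0961, 0.2879]
orientation: [0.002, -0.049, 0.999, 0.0]
force: [0.3, -0.5, -0.6]
gripper_width: 0.0551
grasp_force: 0.0
[334.  62.] tray [-47.   66.8] [17.5 34.5] psi -90.1
[265.  75.] tray [-35.9   4.9] [14.6 34.4] psi -90.2
[204.  76.] tray [-35.3 -50.2] [18.  34.5] psi -89.89999999999999
[324. 155.] tray [36.  60.8] [16.6 36.2] psi 96.10000000000001
[206. 162.] tray [ 41.9 -53.3] [18.  35.1] psi 89.3
[273. 169.] tray [49.  11.5] [14.8 35.5] psi 90.2
```

View pics/w9.png

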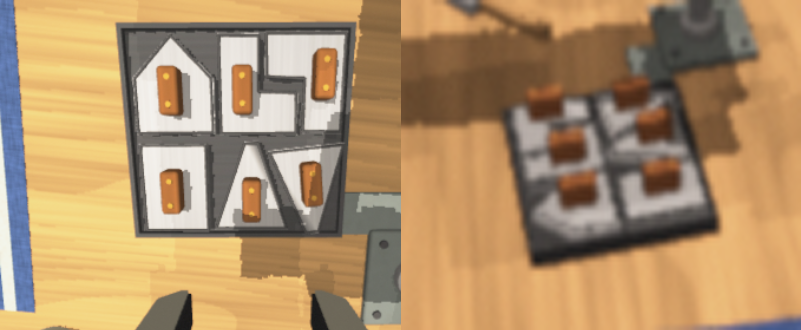

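The last view shows tree at crop (312,185) has turned about 6° and shifted toward the right wall, with its tip near the rim. The other five are fine, so I'll regrip that tree and set it straight.

```bash
python3 -m jog '[[0,0,-3,0,0,0,0.4],[0,0,-3,0,0,0,0.4]]'; python3 - <<'E'
from lay import *
a=np.radians(Y);w=C+np.array([[np.cos(a),-np.sin(a)],[np.sin(a),np.cos(a)]])@[36.5,61.5]
togo([*w/1000,.115],101.9)
E
```

```text
time: 47.7
ee_pos: [0.5782, 0.096, 0.2882]
orientation: [-0.0, -0.049, 0.999, -0.0]
force: [-0.2, 0.9, -0.3]
gripper_width: 0.0404
grasp_force: 0.0
shift [ 34.4  50.6 173.2] wz -6.2 | tool-y at 95.7 j6 -1.58 t 47.7
```

```bash
python3 -m jog '[[17,25,50,0,0,-6,0.4],[34,50,100,0,0,-6.2,0.4],[34.4,50.6,130,0,0,-6.2,0.4],[34.4,50.6,160,0,0,-6.2,0.4],[34.4,50.6,173,0,0,-6.2,0.4],[34.4,50.6,173,0,0,-6.2,0.4],[34.4,50.6,173,0,0,-6.2,0],[34.4,50.6,173,0,0,-6.2,0],[34.4,50.6,173,0,0,-6.2,0],[34.4,50.6,173,0,0,-6.2,0],[34.4,50.6,173,0,0,-6.2,0]]' 15; python3 -m jog '[[0,0,0,0,0,0,0],[0,0,-15,0,0,0,0],[0,0,-35,0,0,0,0],[0,0,-35,0,0,0,0]]'; python3 - <<'E'
from lay import *
slot('tree2',.115)
c=cam("wrist");trayview(c)
cv2.imwrite("pics/w10.png",c["img"])
E
```

```text
time: 49.08
ee_pos: [0.5394, 0.143, 0.1165]
orientation: [0.001, -0.103, 0.995, 0.0]
force: [-0.9, -0.9, 7.2]
gripper_width: 0.0157
grasp_force: 15.0
time: 49.58
ee_pos: [0.5398, 0.1431, 0.1525]
orientation: [0.002, -0.103, 0.995, 0.0]
force: [-0.4, 0.3, -0.9]
gripper_width: 0.0157
grasp_force: 15.0
tree2 [535.7 135.1]
shift [ 5.8 -7.  37.4] wz 6.1 | tool-y at 101.9 j6 -1.6 t 49.575
[84. 98.] tray [-36.4 -45.8] [24.8 34.5] psi -89.7
[301. 100.] tray [-47.7  68.2] [15.7 34.6] psi -90.1
[186. 108.] tray [-36.9   7.7] [19.  34.6] psi -89.6
[ 87. 227.] tray [ 36.4 -48.9] [25.2 37.2] psi 90.0
[194. 237.] tray [36.2 14.3] [17.9 23.9] psi 89.5
[273. 241.] tray [33.3 62.1] [17.5 19.4] psi 6.000000000000001
```

View pics/w10.png

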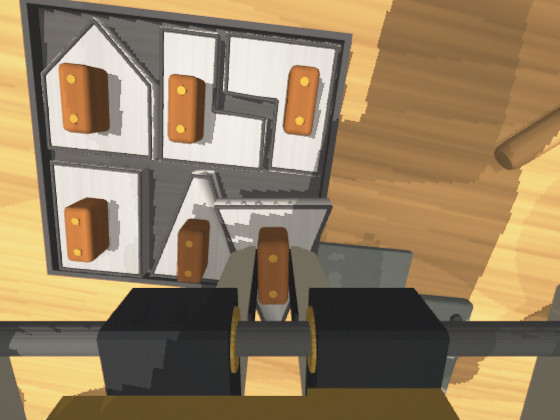

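Tree is held level, base edge at row 203, bar at (273,265); tree1 beside it is undisturbed. Setting it down straight.

```bash
python3 -m jog '[[4.5,-6,0,0,0,6.1,0],[4.5,-6,0,0,0,6.1,0],[4.5,-6,15,0,0,6.1,0],[4.5,-6,25,0,0,6.1,0],[4.5,-6,31,0,0,6.1,0],[4.5,-6,34,0,0,6.1,0],[4.5,-6,36,0,0,6.1,0],[4.5,-6,36,0,0,6.1,0]]'; python3 -m jog '[[0,0,0,0,0,0,0.3],[0,0,0,0,0,0,0.3],[0,0,0,0,0,0,0.3],[0,0,-20,0,0,0,0.3],[0,0,-80,0,0,0,0.4],[-20,0,-140,0,0,0,0.5],[-20,-30,-175,0,0,0,0.6],[-20,-30,-175,0,0,0,0.6]]'; python3 - <<'E'
from lay import *
c=cam("wrist");trayview(c);np.savez("w11.npz",**c);R,p,s=tool();print(p)
cv2.imwrite("pics/w11.png",cv2.resize(c["img"][0:250,120:420],None,fx=2,fy=2))
E
```

```text
time: 50.62
ee_pos: [0.5361, 0.1363, 0.116]
orientation: [0.0, -0.05, 0.999, -0.0]
force: [-4.9, -1.8, 14.0]
gripper_width: 0.0159
grasp_force: 15.0
time: 51.62
ee_pos: [0.5598, 0.1073, 0.2923]
orientation: [0.002, -0.049, 0.999, 0.0]
force: [0.3, -1.1, -0.4]
gripper_width: 0.0554
grasp_force: 0.0
[181.  39.] tray [-85.8 -56.7] [ 4.5 59.5] psi 0.6000000000000005
[319.  83.] tray [-47.5  67.5] [16.5 34.7] psi -88.3
[192.  97.] tray [-36.1 -49.7] [18.6 34.3] psi -89.89999999999999
[252.  96.] tray [-36.4   5.5] [15.5 33.4] psi -90.2
[303. 168.] tray [31.1 55.3] [15.  36.1] psi 91.0
[195. 178.] tray [ 40.9 -52.9] [18.8 36.5] psi 89.7
[260. 185.] tray [48.2 11.9] [14.1 37. ] psi 89.60000000000001
[0.55899545 0.10790016 0.29019259]
```

View pics/w11.png

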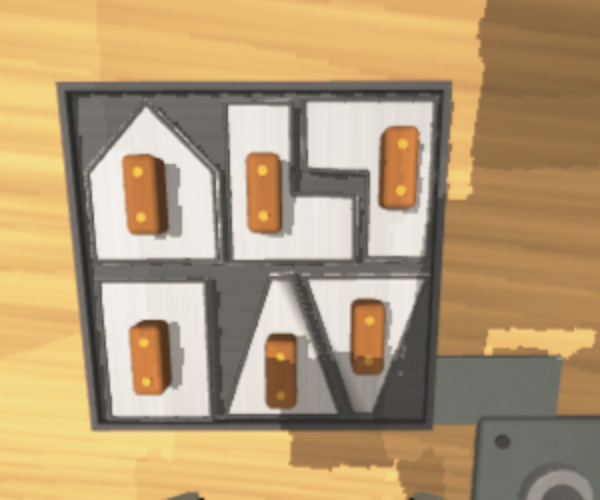

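All six look seated: straight rows, gaps everywhere, trees interlocked. I'll verify the seating of the two trees by touching their grips with shut fingers (the top should be at 48 mm, so TCP about 132 mm).

```bash
python3 - <<'E'
from lay import *
S.update(a=(36,11.7),b=(62,11.7),c=(18,55.3),d=(44,55.3))
for k in 'abcd': slot(k,.150)
E
```

```text
a [543.4  93.3]
shift [ 17.1 -13.  140.2] wz -0.1 | tool-y at 95.7 j6 -1.56 t 51.675
b [569.3  96. ]
shift [ -8.9 -12.9 140.2] wz -0.1 | tool-y at 95.7 j6 -1.56 t 51.675
c [521.1 134.9]
shift [ 35.2  30.6 140.1] wz -0.1 | tool-y at 95.7 j6 -1.56 t 51.675
d [547.  137.5]
shift [  9.2  30.6 140.2] wz -0.1 | tool-y at 95.7 j6 -1.56 t 51.675
```

```bash
python3 -m jog '[[10,-13,40,0,0,0,0],[17,-13,80,0,0,0,0],[17,-13,110,0,0,0,0],[17,-13,110,0,0,0,0],[17,-13,130,0,0,0,0],[17,-13,140,0,0,0,0],[17,-13,148,0,0,0,0],[17,-13,153,0,0,0,0],[17,-13,157,0,0,0,0],[17,-13,160,0,0,0,0],[17,-13,160,0,0,0,0]]'; python3 -m jog '[[0,0,-15,0,0,0,0],[-26,0,-15,0,0,0,0],[-26,0,-8,0,0,0,0],[-26,0,-4,0,0,0,0],[-26,0,0,0,0,0,0],[-26,0,0,0,0,0,0]]';python3 -m jog '[[0,0,-25,0,0,0,0],[20,43,-25,0,0,0,0],[44,43,-15,0,0,0,0],[44,43,-8,0,0,0,0],[44,43,-3,0,0,0,0],[44,43,0,0,0,0,0],[44,43,0,0,0,0,0]]';python3 -m jog '[[0,0,-15,0,0,0,0],[-26,0,-15,0,0,0,0],[-26,0,-8,0,0,0,0],[-26,0,-4,0,0,0,0],[-26,0,0,0,0,0,0],[-26,0,0,0,0,0,0]]'
```

```text
time: 53.05
ee_pos: [0.5435, 0.0937, 0.1322]
orientation: [0.0, -0.05, 0.999, -0.0]
force: [-12.4, -1.3, 30.8]
gripper_width: 0.0003
grasp_force: 15.4
time: 53.8
ee_pos: [0.5684, 0.0963, 0.1323]
orientation: [-0.0, -0.05, 0.999, -0.0]
force: [-14.7, -2.0, 37.5]
gripper_width: 0.0003
grasp_force: 18.5
time: 54.68
ee_pos: [0.5217, 0.1345, 0.1322]
orientation: [-0.0, -0.05, 0.999, 0.0]
force: [-15.5, -1.9, 39.9]
gripper_width: 0.0006
grasp_force: 19.5
time: 55.42
ee_pos: [0.5462, 0.1371, 0.1322]
orientation: [-0.001, -0.05, 0.999, -0.0]
force: [-14.2, -3.6, 40.3]
gripper_width: 0.0003
grasp_force: 19.6
```

Every grip top stops at TCP 132.2 mm, so the trees are flat on the floor. Now I'll fetch the lamp.

```bash
python3 -m jog '[[0,0,-30,0,0,0,0.2],[0,0,-80,0,0,0,0.5],[0,0,-140,0,0,0,0.7],[0,0,-200,0,0,0,0.7],[0,0,-260,0,0,0,0.7],[0,0,-308,0,0,0,0.7],[14,54,-308,0,0,0,0.7],[28,108,-308,0,0,0,0.7],[42,162,-308,0,0,0,0.7],[56,216,-308,0,0,0,0.7],[68,270,-308,0,0,0,0.7],[68,270,-308,0,0,0,0.7]]'; python3 - <<'E'
from lay import *
c=cam("wrist");trayview(c);togo([.4512,.3992,.44])
g=c["img"].max(2)<45
n,l,st,ce=cv2.connectedComponentsWithStats(g.astype(np.uint8))
for i in range(1,n):
    if st[i,4]>300 and st[i,1]<260: print(st[i],ce[i])
print(proj(c,[[.4512,.3992,.305],[.4512,.3992,.259]]))
E
```

```text
time: 56.92
ee_pos: [0.4503, 0.4016, 0.4364]
orientation: [-0.001, -0.052, 0.999, -0.0]
force: [1.2, -0.2, 0.1]
gripper_width: 0.0648
grasp_force: 0.0
[ 93. 150.] tray [-48.5  75.9] [25.6 36.5] psi -90.6
[ 11. 158.] tray [-37.6 -41.7] [30.9 35.3] psi -89.5
[ 50. 158.] tray [-37.8  13.7] [29.  35.3] psi -89.1
[ 93. 204.] tray [29.9 63.5] [26.4 38.4] psi 90.0
[ 20. 210.] tray [ 39.4 -45.3] [31.9 38.9] psi 89.9
[ 66. 215.] tray [47.  20.6] [28.4 39.1] psi 90.3
shift [ 0.1 -0.8 -3.3] wz None | tool-y at 95.9 j6 -1.03 t 56.975
[116 121  15 106 311] [122.80064309 167.60771704]
[ 250  208   32   46 1210] [265.86528926 230.88264463]
[182 249  32  72 925] [199.63027027 290.39351351]
[333 249  32  72 905] [346.2839779 290.6640884]
[[268.07549353 232.74191099]
 [268.83251999 212.58207285]]
```

```bash
python3 -m jog '[[0,-3,30,0,0,0,0.7],[0,-3,60,0,0,0,0.7],[0,-3,90,0,0,0,0.7],[0,-3,90,0,0,0,0.7],[0,-3,90,0,0,0,0],[0,-3,90,0,0,0,0],[0,-3,90,0,0,0,0],[0,-3,90,0,0,0,0],[0,-3,90,0,0,0,0],[0,-3,90,0,0,0,0]]' 8; python3 - <<'E'
from h import *
R,p,s=tool();h=np.array([.6135,.2615]);k=p[:2];v=k-h;r=np.hypot(*v);a0=np.arctan2(v[1],v[0])%(2*np.pi);a1=np.arctan2(.078-h[1],.5088-h[0])%(2*np.pi)
print(p,s["gripper_width"],s["grasp_force"],s["force"],"r",r,a0,a1)
for i,a in enumerate(np.linspace(a0,a1,25)[1:]):
    q=h+(r+(.2128-r)*min(1,i/6))*np.array([np.cos(a),np.sin(a)]);print((R.T@np.array([*(q-k),0])*1000).round(0)[:2],end=" ")
E
```

```text
time: 58.22
ee_pos: [0.4524, 0.3963, 0.3479]
orientation: [0.0, -0.05, 0.999, 0.0]
force: [-0.8, 1.0, 2.6]
gripper_width: 0.024
grasp_force: 8.0
[0.45236498 0.39627508 0.3479343 ] 0.024034820278388703 8.000081554055214 [-0.78650881  0.95919566  2.59635989] r 0.21006859593547592 2.4450408813125604 4.193888671250053
[ 11. -11.] [ 21. -23.] [ 30. -35.] [ 38. -48.] [ 46. -61.] [ 52. -75.] [ 57. -90.] [  61. -105.] [  64. -120.] [  66. -136.] [  66. -151.] [  65. -167.] [  64. -182.] [  61. -197.] [  57. -212.] [  52. -227.] [  46. -241.] [  38. -255.] [  30. -268.] [  21. -281.] [  11. -293.] [   1. -304.] [ -11. -314.] [ -23. -324.]
```

```bash
python3 -m jog '[[11,-11,0,0,0,0,0],[21,-23,0,0,0,0,0],[30,-35,0,0,0,0,0],[38,-48,0,0,0,0,0],[46,-61,0,0,0,0,0],[52,-75,0,0,0,0,0],[57,-90,0,0,0,0,0],[61,-105,0,0,0,0,0],[64,-120,0,0,0,0,0],[66,-136,0,0,0,0,0],[66,-151,0,0,0,0,0],[65,-167,0,0,0,0,0]]';  python3 -m jog '[[-1,-15,0,0,0,0,0],[-4,-30,0,0,0,0,0],[-8,-45,0,0,0,0,0],[-13,-60,0,0,0,0,0],[-19,-74,0,0,0,0,0],[-27,-88,0,0,0,0,0],[-35,-101,0,0,0,0,0]]'; python3 -m jog '[[-9,-13,0,0,0,0,0],[-19,-25,0,0,0,0,0],[-29,-36,0,0,0,0,0],[-41,-46,0,0,0,0,0],[-53,-56,0,0,0,0,0],[-53,-56,0,0,0,0,0],[-53,-56,0,0,0,0,0]]'
```

```text
time: 59.72
ee_pos: [0.4048, 0.2224, 0.3478]
orientation: [0.0, -0.05, 0.999, -0.0]
force: [-0.6, 2.3, 2.8]
gripper_width: 0.0239
grasp_force: 8.0
time: 60.6
ee_pos: [0.4501, 0.1255, 0.3477]
orientation: [-0.0, -0.05, 0.999, -0.0]
force: [-0.4, 0.9, 2.4]
gripper_width: 0.0238
grasp_force: 8.0
time: 61.48
ee_pos: [0.5078, 0.076, 0.3477]
orientation: [-0.0, -0.05, 0.999, -0.0]
force: [-0.4, -2.2, 1.9]
gripper_width: 0.0237
grasp_force: 8.0
```

```bash
python3 -m jog '[[0,0,0,0,0,0,0.5],[0,0,0,0,0,0,0.6],[0,0,0,0,0,0,0.6],[0,0,-50,0,0,0,0.6],[0,0,-100,0,0,0,0.6],[40,0,-110,0,0,0,0.6],[90,0,-110,0,0,0,0.6],[140,0,-110,0,0,0,0.6],[190,0,-110,0,0,0,0.6],[190,0,-110,0,0,0,0.6],[190,0,-110,0,0,0,0.6]]'; python3 - <<'E'
from h import *
s=cam("side");t=cam("top")
cv2.imwrite("pics/end.png",np.hstack([cv2.resize(t["img"][140:300,120:350],(460,320)),cv2.resize(s["img"][130:280,180:350],(340,320))]))
E
```

```text
time: 62.85
ee_pos: [0.3192, 0.0571, 0.458]
orientation: [0.0, -0.05, 0.999, 0.0]
force: [0.6, -0.4, -0.3]
gripper_width: 0.056
grasp_force: 0.0
```

View pics/end.png

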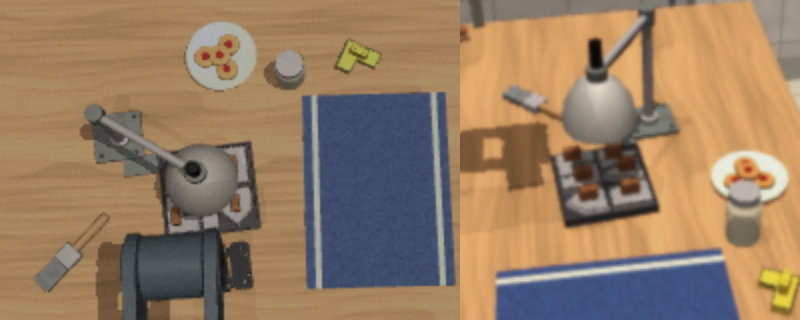

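The cloth is empty, the six grips stand in the tray, and the lamp hangs over it with its knob at (193,172). The plate, jar and brush haven't moved, and the robot is clear of everything. Handing in.

```bash
python3 -c "
from station import *
print(finish_job())"
```

```text
the job is handed in; nothing more can be done
None
```

I packed all six cutters grips up in one layer in the tray, swung the lamp back over its middle (about 2 mm off by my measurement), left the jar, plate and brush in place, and handed the job in at about 63 s; no verdict came back.

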